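Fill the vacant cells of the enamel-jar crate

TASK

Find the two empty cells of the divided crate and fill them with the two spare enamel jars from the sloping rest, one jar upright in each cell; a cell with the low tin in it is taken. The springy cork pads in the cells differ in thickness, so lower each jar gently until it stands on its pad before you let go: do not drop it, and do not press it down hard. Leave the jars and the tin already in the crate in their places, and leave the green flux bottle and the small steel block between crate and rest where they are.

Things in the scene. Friction and masses are not known exactly. Their poses are not given: they have to be found in the camera images.
- crate: fixed light-wood divided crate, 134 x 198 mm outside (its x and y), 46 mm high, floor and walls 6 mm thick, 2 x 3 square cells, 58 mm inside, 64 mm between cell centres: at x = +-32 and y = -64, 0, +64 mm in its frame. Origin: centre of its underside on the table, z up. Each cell has a spring-backed cork pad on its floor; four cells hold a jar or the tin, two are vacant
- rest: fixed wooden sloping rest, base 130 x 200 mm, 12 mm thick, with two open-topped leaning channels side by side, centres 90 mm apart along its y; channel sides rise 40 mm along a jar, so the upper 36 mm of a jar stands clear, with 54 mm free between the two jars. Origin: centre of the base's underside, z up, -x on its robot side. The highest wood is about 95 mm above the table
- pad_a: spring-backed cork pad, 55 mm square, covering the floor of one crate cell (which one varies, vacant or not). The pads are of unequal thickness, 6 to 24 mm, not given, and yield up to 5 mm under 2 to 4.5 N (a standing jar does not press them in); the origin is the centre of the pad's underside, 6 mm above the table, so it does not tell the height of its top
- pad_b: spring-backed cork pad, 55 mm square, covering the floor of one crate cell (which one varies, vacant or not). The pads are of unequal thickness, 6 to 24 mm, not given, and yield up to 5 mm under 2 to 4.5 N (a standing jar does not press them in); the origin is the centre of the pad's underside, 6 mm above the table, so it does not tell the height of its top
- pad_c: spring-backed cork pad, 55 mm square, covering the floor of one crate cell (which one varies, vacant or not). The pads are of unequal thickness, 6 to 24 mm, not given, and yield up to 5 mm under 2 to 4.5 N (a standing jar does not press them in); the origin is the centre of the pad's underside, 6 mm above the table, so it does not tell the height of its top
- pad_d: spring-backed cork pad, 55 mm square, covering the floor of one crate cell (which one varies, vacant or not). The pads are of unequal thickness, 6 to 24 mm, not given, and yield up to 5 mm under 2 to 4.5 N (a standing jar does not press them in); the origin is the centre of the pad's underside, 6 mm above the table, so it does not tell the height of its top
- pad_e: spring-backed cork pad, 55 mm square, covering the floor of one crate cell (which one varies, vacant or not). The pads are of unequal thickness, 6 to 24 mm, not given, and yield up to 5 mm under 2 to 4.5 N (a standing jar does not press them in); the origin is the centre of the pad's underside, 6 mm above the table, so it does not tell the height of its top
- pad_f: spring-backed cork pad, 55 mm square, covering the floor of one crate cell (which one varies, vacant or not). The pads are of unequal thickness, 6 to 24 mm, not given, and yield up to 5 mm under 2 to 4.5 N (a standing jar does not press them in); the origin is the centre of the pad's underside, 6 mm above the table, so it does not tell the height of its top
- spare_left: spare jar with green powder: straight-sided cylinder 36 mm diameter, 76 mm tall, black lid (top 21 mm), 80 to 170 g. At the start it leans in the left (+y) channel (seen from the robot) of the sloping rest, its axis about 30 degrees from vertical, lid end up and toward the robot. Origin: centre of its underside; its z axis runs up through the lid
- spare_right: spare jar with yellow powder: straight-sided cylinder 36 mm diameter, 76 mm tall, black lid (top 21 mm), 80 to 170 g. At the start it leans in the right (-y) channel (seen from the robot) of the sloping rest, its axis about 30 degrees from vertical, lid end up and toward the robot. Origin: centre of its underside; its z axis runs up through the lid
- jar_red: upright closed glass jar, 36 mm diameter, 76 mm tall, straight-sided, black lid (top 21 mm), paper label, red powder; in a crate cell at the start, may stand in any cell. Origin: centre of its underside, z up along its axis
- jar_blue: upright closed glass jar, 36 mm diameter, 76 mm tall, straight-sided, black lid (top 21 mm), paper label, blue powder; in a crate cell at the start, may stand in any cell. Origin: centre of its underside, z up along its axis
- jar_white: upright closed glass jar, 36 mm diameter, 76 mm tall, straight-sided, black lid (top 21 mm), paper label, white powder; in a crate cell at the start, may stand in any cell. Origin: centre of its underside, z up along its axis
- tin: low round aluminium tin, 42 mm diameter, 18 mm tall, lying flat in one crate cell below the crate's rim; that cell is taken. Origin: centre of its underside
- flux: standing green flux bottle with orange cap, 48 mm diameter, 120 mm tall, between the crate and the rest, on the far side; origin under its centre
- bench_block: loose steel block 40 x 40 x 30 mm between the crate and the rest, on the robot's side; origin under its centre
There are look-alikes about, which are no part of the job. What is shaped like the spare_left but pink is not meant. Of the things that look like the tin, the larger one is meant.

How it is judged:
By the outcome, as a careful person would: the job done as asked, in the order asked, and still so for the second after the job is handed in, with the robot touching nothing.
It also fails if it takes over 72 s, if anything falls off the work surface, if the arm or the gripper's body presses on something with over 40 N, if the wrist force passes 120 N, or if a joint passes its speed limit or range.

ROBOT

A 6-joint arm with a two-finger parallel gripper is mounted at the origin on the work surface. World frame = base frame: x ahead of the robot, y to its left, z up, the work surface at z = 0. Lengths are in mm, angles in rad, forces in N, time in s.
With the tool pointing down it reaches from about 275 to 750 mm from the base axis. Payload 10.2 kg.
Tool frame: the origin (TCP) lies midway between the tips of the shut fingers; the grasp point (between the pads) lies 19 mm behind it; z points along the fingers, y is the line along which they close (so a half turn about z gives the same grasp; the last joint's range is limited). The gripper opens to 85 mm and grips with 20 to 120 N. Pads are 22 mm wide; open, the fingers measure 114 mm over their backs; the gripper's body (76 mm by 85 mm) begins 54 mm behind the grasp point. The pads swing forward as they close: fully open they stand 13 mm farther back than shut.
Start: joints at [1.021, 0.313, 1.498, -0, 1.331, -0.223], TCP at [168.545, 497.216, 198.694] pointing down, gripper open.
Joint ranges: [-2.94, 2.94], [-0.97, 2.17], [0.19, 2.56], [-1.23, 4.37], [0.02, 3.11], [-2.88, 2.88]. Speed limits (rad/s): [2.39, 2.39, 3.01, 3.14, 3.14, 3.14].

INTERFACE

Orientations are given as a unit quaternion [w, x, y, z].
In Python, from rig import ctrl gives the robot as it stands.
- The arm moves only by the tool arm_command, never from a script. Its argument "increments" is a list of rows, each an object with "dr": the turn, a rotation vector about the tool's x, y, z in units of pi/4 rad (1.0 is pi/4 rad), a list of three; "offset": the shift along the tool's x, y, z in units of 120 mm (1.0 is 120 mm), a list of three; "hand": the opening, from -1 (shut) to 1 (fully open). A call has 1 to 8 rows; each row shifts and turns the commanded pose from where the row before left it, along the tool's axes as they then stand; what a row does not reach is not made up. A row lasts 1/10 s, in which the tool goes at most 50 mm and 8.59 degrees, less where a joint would pass 70% of its speed; a pose out of reach is approached as far as the arm can. A call with a number of a shift or a turn outside -1 to 1 is refused whole. A call with a gripper value outside its range is refused whole. The fingers move at their own pace and stop on an object; "grip_force" is the grip in N (left out, the last holds). Time passes only in rows, so rows that do not move let the fingers close. It gives the time, the measured TCP pose, the force, the opening and the grip force at its end, in the units of the state.
- ctrl.sense(): the state, without advancing time (a new reading comes with each control period).
- ctrl.capture(name): name is "scene" or "top" or "wrist"; returns the picture (400x640x3 uint8, red, green, blue); there is no depth.
- ctrl.camera_info(name): a dict with "K" (3x3 intrinsics, pixels), "R" (3x3) and "t" (3): a world point X has camera coordinates R X + t. Camera axes: x right, y down, z forward; pixel columns grow to the right and rows downward; lengths in mm; the calibration is good to about 2 mm. A picture is of the moment at which its call begins: read the wrist's pose just before it. camera_info takes no time and is no camera call; for the wrist camera it gives the pose at the moment of the call.
- ctrl.finish_job(): hands the job in; it is judged then, once.
The state is a dict: "time_s": time; "joints": joint angles; "dq": joint speeds; "tau": joint torques, N m; "eef_pos": TCP position; "ee_rot": TCP orientation; "force": force on the tool from outside, world axes, zero at the start; "wrist_torque": the same for the moment, N m; "grip_width": opening from 0.0 (shut) to 1.0 (fully open); "grip_force": force on a finger pad.
Only numpy, scipy, OpenCV 4.12 (cv2) and the standard library are available. Lean on these libraries where they do the work, as an engineer would, in place of code of your own. Each camera call takes 0.05 s, during which the arm holds its last target. There are 200 camera calls.

## Working session

There is one attempt and no reset: what is moved stays moved. The work goes in short steps, Python scripts to look and compute and a tool call to move; the robot and the scene stay as the last step left them, time stands still between calls to the robot, and variables do not carry over. Pictures are saved under pics/ and viewed, at most 10 in all, crops included, and the job is handed in when it is done.

Besides the shell and the picture viewer there is one more tool, called as name(argument=value, ...), one argument or row to a line, values as JSON. arm_command: Moves the arm, as the interface text tells. Shifts and turns lie within -1 to 1; 1 stands for 120 mm of shift or pi/4 rad of turn. Its arguments: {"type":"object","properties":{"increments":{"type":"array"},"grip_force":{"type":"number"}},"required":["increments"]}

```bash
mkdir -p pics; ls; python3 - <<'E'
from rig import ctrl
import cv2
s=ctrl.sense();print(s)
for n in("scene","top"):
    im=ctrl.capture(n);cv2.imwrite(f"pics/{n}0.png",im[:,:,::-1])
    c=ctrl.camera_info(n);print(n,c)
print(ctrl.camera_info("wrist"))
E
```

```text
pics
{'time_s': 0.0, 'joints': array([ 1.02056185e+00,  3.13413406e-01,  1.49844860e+00,  3.73426180e-05,
        1.33101896e+00, -2.23400307e-01]), 'dq': array([-0.00053017, -0.00077962,  0.00127493, -0.00076071,  0.00200962,
        0.00015975]), 'tau': array([-1.28571988e-03, -4.12269044e+01, -2.59750521e+01, -2.33872424e-04,
        4.07196087e-03,  3.15050706e-06]), 'eef_pos': array([168.38694896, 496.94054015, 198.14950069]), 'ee_rot': array([-2.59798112e-04,  1.62695064e-01,  9.86676188e-01, -5.89722167e-04]), 'force': array([-0.71489527,  0.50754664,  0.38247098]), 'wrist_torque': array([ 0.05262228, -0.00727655,  0.01263131]), 'grip_force': 0.0, 'grip_width': 1.0006639036567704}
scene {'K': array([[372.15190773,   0.        , 315.43297559],
       [  0.        , 372.15190773, 194.79494499],
       [  0.        ,   0.        ,   1.        ]]), 'R': array([[-0.70617181,  0.70802844,  0.00413685],
       [ 0.50731029,  0.51003851, -0.69462003],
       [-0.49392069, -0.48842241, -0.71936493]]), 't': array([ 386.78328119, -216.4540179 , 1156.52989656])}
top {'K': array([[492.42588882,   0.        , 311.60716973],
       [  0.        , 492.42588882, 208.29936485],
       [  0.        ,   0.        ,   1.        ]]), 'R': array([[-0.00562182, -0.99993334,  0.01008492],
       [-0.99654853,  0.00476695, -0.08287526],
       [ 0.08282166, -0.01051602, -0.9965089 ]]), 't': array([-16.78570468, 534.70202829, 917.32223855])}
{'K': array([[280.99496818,   0.        , 320.58438437],
       [  0.        , 280.99496818, 194.75782626],
       [  0.        ,   0.        ,   1.        ]]), 'R': array([[ 3.19738233e-01,  9.47505585e-01, -7.93216321e-04],
       [ 8.95488452e-01, -3.01911137e-01,  3.27032257e-01],
       [ 3.09625409e-01, -1.05275032e-01, -9.45012843e-01]]), 't': array([-524.07534224,  -44.22973312,  380.10495629])}
```

View pics/scene0.png

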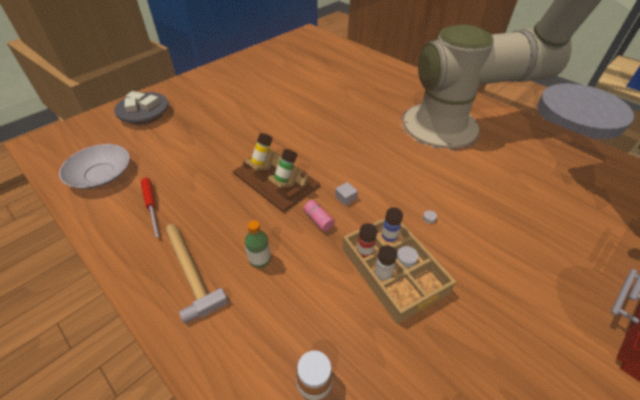

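View pics/top0.png

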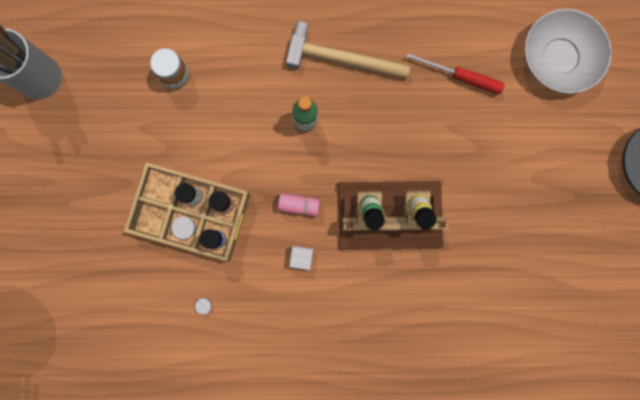

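The top view shows the crate at about (187,213), with its two vacant cells at (161,184) and (152,220). The tin is at (183,228), and the lids at (187,193), (219,202) and (211,239). The rest is at (390,215) with the green spare's lid at (373,217) and the yellow's at (425,217). Flux is at (305,112), the block at (301,259), and the pink look-alike at (299,205).

```bash
cat > h.py <<'E'
from rig import ctrl
import numpy as np, cv2
from scipy.spatial.transform import Rotation as Rn
def rot(q): return Rn.from_quat(np.roll(q,-1)).as_matrix()
def ray(c,p):
    d=c['R'].T@np.linalg.inv(c['K'])@np.array([p[0],p[1],1.]); return -c['R'].T@c['t'],d/np.linalg.norm(d)
def plane(c,p,z):
    o,d=ray(c,p); return o+d*(z-o[2])/d[2]
def tri(*cp):
    A=np.zeros((3,3));b=np.zeros(3);rs=[ray(c,p) for c,p in cp]
    for o,d in rs:
        P=np.eye(3)-np.outer(d,d);A+=P;b+=P@o
    X=np.linalg.solve(A,b);return X,[float(np.linalg.norm(np.cross(X-o,d))) for o,d in rs]
def proj(c,X):
    v=c['K']@(c['R']@np.asarray(X,float)+c['t']);return v[:2]/v[2]
def shot(n,name):
    c=ctrl.camera_info(n);im=np.ascontiguousarray(ctrl.capture(n)[:,:,::-1]);cv2.imwrite(f"pics/{name}.png",im);return c,im
E
python3 - <<'E'
from h import *
np.set_printoptions(precision=1,suppress=True)
T=ctrl.camera_info("top");S=ctrl.camera_info("scene");W=ctrl.camera_info("wrist");s=ctrl.sense()
R=rot(s['ee_rot']);print("tool R\n",R)
cw=-W['R'].T@W['t'];print("cam in tool",R.T@(cw-s['eef_pos']),"axes in tool\n",(W['R']@R))
for p in[(147,165),(248,190),(230,260),(125,235)]:print("crate corner",plane(T,p,46)) 
for n,p in dict(rest1=(338,182),rest2=(441,180),rest3=(443,247),rest4=(339,249)).items():print(n,plane(T,p,12))
print("flux",tri((T,(305,103)),(S,(254,226))),"block",plane(T,(301,259),30),"pink",plane(T,(299,205),18))
print("green lid",tri((T,(373,219)),(S,(289,155))),"yellow",tri((T,(425,219)),(S,(265,139))))
print("white/red/blue lid",tri((T,(187,194)),(S,(387,255))),tri((T,(219,202)),(S,(368,231))),tri((T,(210,239)),(S,(394,215))))
# top-view refinement by colour of black lids
im=cv2.imread('pics/top0.png');m=(im.max(2)<55).astype(np.uint8)
n,l,st,ce=cv2.connectedComponentsWithStats(m)
for i in range(1,n):
    if 60<st[i,4]<2000:print(st[i],ce[i])
E
```

```text
tool R
 [[-0.9  0.3 -0. ]
 [ 0.3  0.9 -0. ]
 [ 0.  -0.  -1. ]]
cam in tool [  83.2   -0.7 -175. ] axes in tool
 [[ 0.   1.  -0. ]
 [-0.9  0.  -0.3]
 [-0.3  0.   0.9]]
crate corner [615.2 287.6  46. ]
crate corner [567.4  99.   46. ]
crate corner [437.9 131.4  46. ]
crate corner [484.9 325.1  46. ]
rest1 [586.4 -71.1  12. ]
rest2 [ 589.4 -271.5   12. ]
rest3 [ 459.6 -271.8   12. ]
rest4 [456.9 -71.7  12. ]
flux (array([711.4,  -7.6, 114.8]), [0.643394466926726, 0.6433944669269099]) block [438.6   0.9  30. ] pink [541.4   4.5  18. ]
green lid (array([ 509.5, -126.3,  104.7]), [1.303818869795348, 1.3038188697953683]) yellow (array([ 509. , -217.3,  102.6]), [1.0078322181952304, 1.0078322181951813])
white/red/blue lid (array([556.7, 205.2,  76.5]), [0.4264351088127051, 0.4264351088128927]) (array([541.8, 145.4,  84.8]), [0.5458824939850504, 0.5458824939850372]) (array([475.7, 159.5,  92.2]), [0.07819856117965636, 0.07819856117957008])
[  5  34  20  35 164] [16.9 52.5]
[622 143  18  52 112] [627.2 171. ]
[175 183  20  20 297] [184.7 192.9]
[210 192  19  19 295] [218.9 201. ]
[364 209  20  23 347] [373.5 219.2]
[414 208  22  23 354] [425.  218.4]
[199 230  22  18 310] [210.  238.8]
```

arm_command(
  increments=[
    {"dr": [0, 0, 0], "offset": [-0.4, -0.09, 0], "hand": 1},
    {"dr": [0, 0, 0], "offset": [-0.4, -0.09, 0], "hand": 1},
    {"dr": [0, 0, 0], "offset": [-0.4, -0.09, 0], "hand": 1},
    {"dr": [0, 0, 0], "offset": [-0.4, -0.09, 0], "hand": 1},
    {"dr": [0, 0, 0], "offset": [-0.4, -0.09, 0], "hand": 1},
    {"dr": [0, 0, 0], "offset": [-0.4, -0.09, 0], "hand": 1},
    {"dr": [0, 0, 0], "offset": [-0.4, -0.09, 0], "hand": 1},
    {"dr": [0, 0, 0], "offset": [-0.4, -0.09, 0], "hand": 1},
  ],
)

```text
time_s: 0.9
eef_pos: [505.9, 290.7, 198.4]
ee_rot: [-0.0, 0.163, 0.987, -0.0]
force: [0.2, 0.5, 0.9]
grip_width: 0.999
grip_force: 0.0
```

```bash
python3 - <<'E'
from h import *
import pickle
c,im=shot("wrist","w1");pickle.dump(c,open("w1.pkl","wb"));print(ctrl.sense()['eef_pos'])
E
```

```text
[511.12502087 286.39984039 197.66261164]
```

View pics/w1.png

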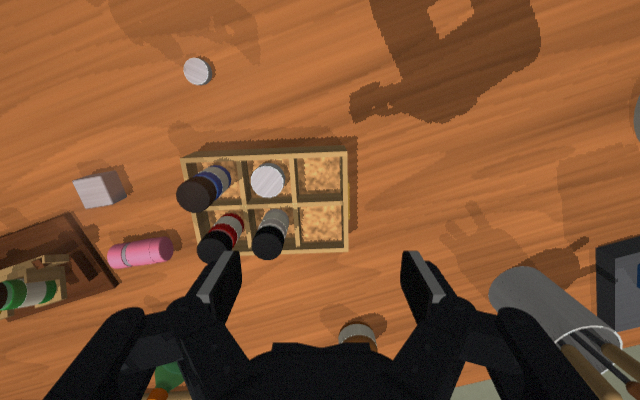

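The wrist view shows the crate rim with corners near (181,157), (349,151), (349,252) and (195,257). Cork is visible in the vacant cells at (321,174) and (321,223). I'll take a second view with a pure translation so the same patches can be matched.

arm_command(
  increments=[
    {"dr": [0, 0, 0], "offset": [-0.3, 0.2, 0], "hand": 1},
    {"dr": [0, 0, 0], "offset": [-0.3, 0.2, 0], "hand": 1},
    {"dr": [0, 0, 0], "offset": [0, 0, 0], "hand": 1},
    {"dr": [0, 0, 0], "offset": [0, 0, 0], "hand": 1},
  ],
)

```text
time_s: 1.35
eef_pos: [588.0, 314.4, 197.2]
ee_rot: [-0.001, 0.163, 0.987, -0.001]
force: [0.5, 0.2, 0.2]
grip_width: 0.998
grip_force: 0.0
```

```bash
cat > crate.py <<'E'
from h import *
import pickle
np.set_printoptions(precision=1,suppress=True)
c2,i2=shot("wrist","w2");pickle.dump(c2,open("w2.pkl","wb"));print(ctrl.sense()['eef_pos'])
c1=pickle.load(open("w1.pkl","rb"));i1=cv2.imread("pics/w1.png")
def match(p,h,zg):
    t=i1[p[1]-h:p[1]+h+1,p[0]-h:p[0]+h+1]; g=proj(c2,plane(c1,p,zg)).round().astype(int);s=h+14
    x0,y0=g-s; w=i2[y0:g[1]+s+1,x0:g[0]+s+1]
    r=cv2.matchTemplate(w,t,cv2.TM_CCOEFF_NORMED);_,v,_,(a,b)=cv2.minMaxLoc(r)
    f=lambda l,m,q:(l-q)/(2*(l-2*m+q)) if 0 else .5*(l-q)/(l-2*m+q)
    a2=a+(f(r[b,a-1],r[b,a],r[b,a+1]) if 0<a<r.shape[1]-1 else 0);b2=b+(f(r[b-1,a],r[b,a],r[b+1,a]) if 0<b<r.shape[0]-1 else 0)
    return v,tri((c1,p),(c2,(x0+a2+h,y0+b2+h)))
for n,p,h,z in[("rimBL",(181,157),7,46),("rimBR",(349,151),7,46),("rimTR",(349,252),7,46),("junc",(297,202),7,46),
  ("padB",(322,174),15,20),("padA",(322,222),14,20),("tin",(267,181),10,40),("block",(95,190),10,30)]:
    v,(X,e)=match(p,h,z);print(n,round(float(v),2),X,e[0])
E
python3 crate.py
```

```text
[587.5 314.5 198.2]
rimBL 0.78 [437.  138.7  43.3] 0.32158429499091135
rimBR 0.96 [493.5 329.2  46.5] 0.20996735438252026
rimTR 0.88 [619.5 290.8  51. ] 0.21042165730162396
junc 0.92 [536.  248.2  39.7] 0.19664379563603682
padB 0.8 [518.3 287.9  12.2] 0.04600357918329238
padA 0.78 [577.1 268.1  28.9] 0.04274494765487064
tin 0.56 [500.1 219.5  32.9] 1.455949145804251
block 0.98 [440.4   8.9  32.5] 0.45513645101516537
```

View pics/w2.png

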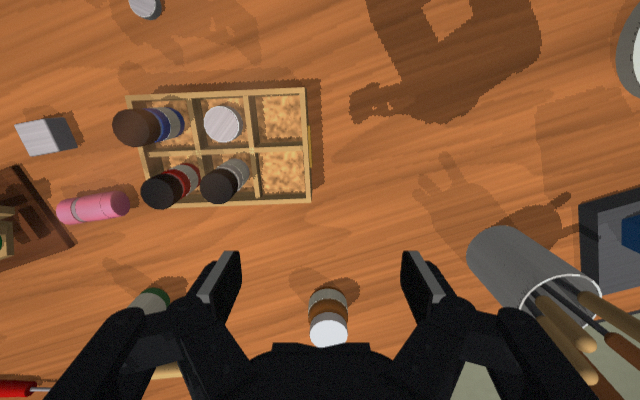

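The second view shows the crate corners near (126,95), (304,87), (310,202) and (147,208). Pad tops measure about 12 mm in cell B and 29 mm in cell A, which fits the given thickness range. Next I'll move over the rest.

arm_command(
  increments=[
    {"dr": [0, 0, 0], "offset": [-0.09, -0.4, 0], "hand": 1},
    {"dr": [0, 0, 0], "offset": [-0.09, -0.4, 0], "hand": 1},
    {"dr": [0, 0, 0], "offset": [-0.09, -0.4, 0], "hand": 1},
    {"dr": [0, 0, 0], "offset": [-0.09, -0.4, 0], "hand": 1},
    {"dr": [0, 0, 0], "offset": [-0.09, -0.4, 0], "hand": 1},
    {"dr": [0, 0, 0], "offset": [-0.09, -0.4, 0], "hand": 1},
    {"dr": [0, 0, 0], "offset": [-0.09, -0.4, 0], "hand": 1},
    {"dr": [0, 0, 0], "offset": [-0.09, -0.4, 0], "hand": 1},
  ],
)

```text
time_s: 2.2
eef_pos: [545.1, -78.1, 199.8]
ee_rot: [0.001, 0.162, 0.987, -0.0]
force: [1.3, 0.8, 0.1]
grip_width: 1.001
grip_force: 0.0
```

arm_command(
  increments=[
    {"dr": [0, 0, -0.139], "offset": [0, 0, 0], "hand": 1},
    {"dr": [0, 0, -0.139], "offset": [0, 0, 0], "hand": 1},
    {"dr": [0, 0, -0.139], "offset": [0, 0, 0], "hand": 1},
    {"dr": [0, 0, 0], "offset": [0.12, -0.38, 0], "hand": 1},
    {"dr": [0, 0, 0], "offset": [0.12, -0.38, 0], "hand": 1},
    {"dr": [0, 0, 0], "offset": [0, 0, 0], "hand": 1},
    {"dr": [0, 0, 0], "offset": [0, 0, 0], "hand": 1},
    {"dr": [0, 0, 0], "offset": [0, 0, 0], "hand": 1},
  ],
)

```text
time_s: 3.0
eef_pos: [517.8, -166.9, 199.2]
ee_rot: [0.0, -0.001, 1.0, -0.0]
force: [-0.7, 0.1, -0.1]
grip_width: 0.997
grip_force: 0.0
```

```bash
python3 - <<'E'
from h import *
import pickle
np.set_printoptions(precision=1,suppress=True)
c,im=shot("wrist","w3");pickle.dump(c,open("w3.pkl","wb"));s=ctrl.sense();print(s['eef_pos'],s['joints'])
c2=pickle.load(open("w2.pkl","rb"))
for p in[(126,95),(304,87),(310,202),(147,208)]:print(plane(c2,p,46))
E
```

```text
[ 517.9 -166.8  199.1] [-0.5  0.4  1.4  0.   1.3 -2.1]
[438.1 139.3  46. ]
[492.8 326.8  46. ]
[620.5 288.9  46. ]
[563.   93.2  46. ]
```

View pics/w3.png

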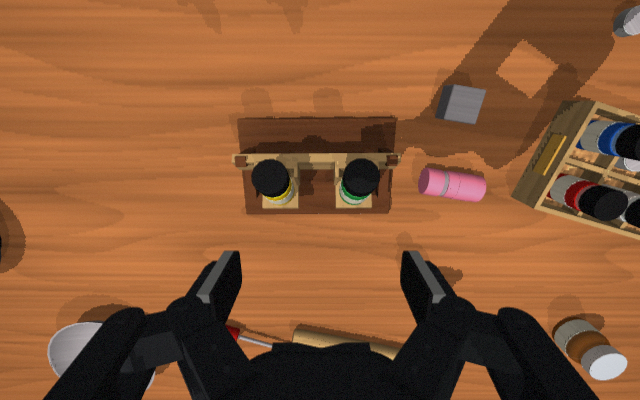

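The view shows both spares in the rest, the yellow lid at (271,178) and the green lid at (360,178). The rest is nearly square to the robot. I'll take a second view and triangulate.

arm_command(
  increments=[
    {"dr": [0, 0, 0], "offset": [-0.35, 0.1, 0], "hand": 1},
    {"dr": [0, 0, 0], "offset": [-0.35, 0.1, 0], "hand": 1},
    {"dr": [0, 0, 0], "offset": [0, 0, 0], "hand": 1},
    {"dr": [0, 0, 0], "offset": [0, 0, 0], "hand": 1},
  ],
)

```text
time_s: 3.45
eef_pos: [602.1, -142.6, 198.0]
ee_rot: [-0.001, -0.002, 1.0, 0.0]
force: [-0.5, -0.7, -0.1]
grip_width: 0.999
grip_force: 0.0
```

```bash
python3 - <<'E'
from h import *
import pickle
np.set_printoptions(precision=1,suppress=True)
c4,i4=shot("wrist","w4");pickle.dump(c4,open("w4.pkl","wb"));s=ctrl.sense();print(s['eef_pos'],s['joints'].round(2))
c3=pickle.load(open("w3.pkl","rb"));i3=cv2.imread("pics/w3.png");T=ctrl.camera_info("top");it=cv2.imread("pics/top0.png")
def lid(c,im,guess):
    g=proj(c,guess);m=(im.max(2)<60).astype(np.uint8)
    n,l,st,ce=cv2.connectedComponentsWithStats(m)
    k=min((i for i in range(1,n) if st[i,4]>200),key=lambda i:np.hypot(*(ce[i]-g)))
    cn=max(cv2.findContours((l==k).astype(np.uint8),0,1)[0],key=cv2.contourArea);e=cv2.fitEllipse(cn)
    return ce[k],st[k],e
for n,g in(("green",(509,-126,105)),("yellow",(509,-217,105))):
    L=[lid(c,i,g) for c,i in((c3,i3),(c4,i4),(T,it))]
    for q in L:print(q)
    print(n,tri((c3,L[0][0]),(c4,L[1][0])),tri((c3,L[0][0]),(c4,L[1][0]),(T,L[2][0])))
cv2.imwrite("pics/w4z.png",cv2.resize(i4[20:260,180:460],None,fx=2.5,fy=2.5))
E
```

```text
[ 601.6 -143.1  198.5] [-0.4  0.5  1.2 -0.   1.4 -2. ]
(array([361. , 177.5]), array([ 342,  159,   38,   38, 1149], dtype=int32), ((361.3015441894531, 177.851806640625), (37.119728088378906, 38.93513107299805), 139.1802520751953))
(array([339.1,  86.2]), array([ 318,   63,   53,   49, 1637], dtype=int32), ((340.754150390625, 85.09882354736328), (41.564361572265625, 56.022743225097656), 44.575653076171875))
(array([372.8, 220.3]), array([356, 208,  28,  26, 401], dtype=int32), ((371.2004699707031, 221.25306701660156), (21.258583068847656, 28.91335105895996), 49.01750183105469))
green (array([ 509.1, -127.5,  105.8]), [0.21955850681208453, 0.21955850681213807]) (array([ 508.5, -126.6,  102.3]), [1.7431530035152643, 0.676768810224712, 2.3416857282811017])
(array([270.2, 178. ]), array([ 251,  160,   39,   37, 1121], dtype=int32), ((270.0080261230469, 178.17581176757812), (36.94548034667969, 37.492557525634766), 90.23490142822266))
(array([227.1,  78.4]), array([215,  65,  30,  33, 475], dtype=int32), ((227.0923614501953, 78.56642150878906), (16.969173431396484, 38.56083679199219), 37.16695022583008))
(array([424.3, 219.5]), array([405, 208,  31,  25, 400], dtype=int32), ((421.77374267578125, 220.6665496826172), (20.261398315429688, 31.87595558166504), 57.60493469238281))
yellow (array([ 503.7, -215.6,  131.5]), [2.720460435666595, 2.7204604356666344]) (array([ 504.5, -213.4,  130.4]), [1.49212373347645, 4.961448422403629, 4.878353798946908])
```

View pics/w4z.png

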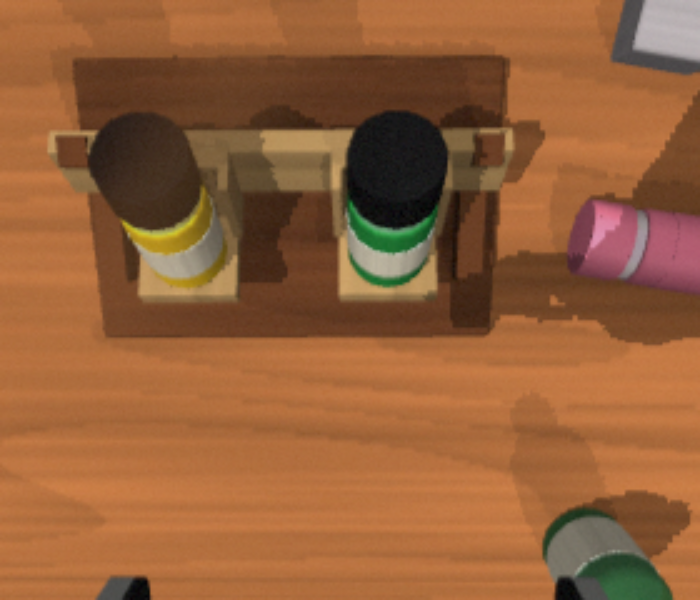

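```bash
python3 - <<'E'
from h import *
import pickle
np.set_printoptions(precision=1,suppress=True)
c3=pickle.load(open("w3.pkl","rb"));c4=pickle.load(open("w4.pkl","rb"))
for n,a,b in(("green",(361,177),(339.2,82)),("yellow",(270.2,177.5),(236.4,84))):
    X,e=tri((c3,a),(c4,b));print(n,X,e)
    for th in(25,30,35):
        t=np.radians(th);ax=np.array([-np.sin(t),0,np.cos(t)]);pp=np.array([np.cos(t),0,np.sin(t)])
        for nm,P in(("botfar",X-76*ax+18*pp),("lidlowfar",X-21*ax+18*pp),("lidtopnear",X-18*pp),("lidtopfar",X+18*pp)):
            q=proj(c4,P);print(th,nm,P,"crop",(q-[180,20])*2.5)
R=plane(c4,(180+75/2.5,20+58/2.5),12),plane(c4,(180+508/2.5,20+58/2.5),12),plane(c4,(180+490/2.5,20+334/2.5),12),plane(c4,(180+105/2.5,20+335/2.5),12)
print(R)
E
```

```text
green [ 506.2 -128.5  114.1] [0.5970842647616589, 0.5970842647616557]
25 botfar [ 554.6 -128.5   52.9] crop [385.2 279.1]
25 lidlowfar [ 531.3 -128.5  102.7] crop [392.7 230.4]
25 lidtopnear [ 489.8 -128.5  106.5] crop [396.2 105.8]
25 lidtopfar [ 522.5 -128.5  121.7] crop [396.4 205.9]
30 botfar [ 559.7 -128.5   57.3] crop [385.4 292. ]
30 lidlowfar [ 532.2 -128.5  104.9] crop [393.  233.2]
30 lidtopnear [ 490.6 -128.5  105.1] crop [395.9 108.6]
30 lidtopfar [ 521.7 -128.5  123.1] crop [396.7 203.7]
35 botfar [ 564.5 -128.5   62.2] crop [385.7 304.4]
35 lidlowfar [ 532.9 -128.5  107.3] crop [393.3 235.6]
35 lidtopnear [ 491.4 -128.5  103.8] crop [395.6 111.7]
35 lidtopfar [ 520.9 -128.5  124.5] crop [397.1 201.1]
yellow [ 507.9 -216.7  111.4] [0.10928710579708513, 0.10928710579707661]
25 botfar [ 556.3 -216.7   50.2] crop [189.6 281.3]
25 lidlowfar [ 533.  -216.7  100. ] crop [156.2 233.7]
25 lidtopnear [ 491.5 -216.7  103.8] crop [143.1 110.8]
25 lidtopfar [ 524.2 -216.7  119. ] crop [139.5 209.8]
30 botfar [ 561.4 -216.7   54.6] crop [188.2 294.2]
30 lidlowfar [ 533.9 -216.7  102.3] crop [154.8 236.5]
30 lidtopnear [ 492.3 -216.7  102.4] crop [144.4 113.5]
30 lidtopfar [ 523.4 -216.7  120.4] crop [138.1 207.6]
35 botfar [ 566.2 -216.7   59.5] crop [186.6 306.5]
35 lidlowfar [ 534.6 -216.7  104.6] crop [153.3 238.8]
35 lidtopnear [ 493.1 -216.7  101.1] crop [145.7 116.5]
35 lidtopfar [ 522.6 -216.7  121.8] crop [136.8 205.1]
(array([ 460.3, -270.7,   12. ]), array([459.4, -72.2,  12. ]), array([586.8, -71.7,  12. ]), array([ 588.3, -271. ,   12. ]))
```

arm_command(
  increments=[
    {"dr": [0, 0, 0], "offset": [0.385, 0.045, 0.02], "hand": 1},
    {"dr": [0, 0, 0], "offset": [0.385, 0.045, 0.02], "hand": 1},
    {"dr": [0, 0, 0], "offset": [0.385, 0.045, 0.02], "hand": 1},
    {"dr": [0, -0.1667, 0], "offset": [0, 0, 0], "hand": 1},
    {"dr": [0, -0.1667, 0], "offset": [0, 0, 0], "hand": 1},
    {"dr": [0, -0.1667, 0], "offset": [0, 0, 0], "hand": 1},
    {"dr": [0, -0.1667, 0], "offset": [0, 0, 0], "hand": 1},
    {"dr": [0, 0, 0], "offset": [0, 0, 0], "hand": 1},
  ],
)

```text
time_s: 4.3
eef_pos: [460.4, -126.9, 190.4]
ee_rot: [0.259, 0.001, 0.966, 0.0]
force: [-0.1, -1.3, -0.4]
grip_width: 1.0
grip_force: 0.0
```

```bash
cat > tgt.py <<'E'
import sys
from h import *
np.set_printoptions(precision=2,suppress=True)
s=ctrl.sense();R=rot(s['ee_rot']);g=np.array(eval(sys.argv[1]),float)
print(s['eef_pos'],"delta tool mm",R.T@(g-s['eef_pos']),"units",R.T@(g-s['eef_pos'])/120,'\n',R,s['joints'],s['force'],s['grip_width'],s['time_s'])
E
python3 tgt.py 523,-127,83; python3 - <<'E'
from h import *
c,im=shot("wrist","w5")
cv2.imwrite("pics/w5.png",im)
t=np.radians(30);ax=np.array([-np.sin(t),0,np.cos(t)]);X=np.array([507,-127,111.])
for P in(X,X-21*ax,X-76*ax):print(proj(c,P))
E
```

```text
[ 460.44 -126.95  190.37] delta tool mm [ -0.37  -0.08 124.27] units [-0.   -0.    1.04] 
 [[-0.87  0.    0.5 ]
 [ 0.    1.    0.  ]
 [-0.5   0.   -0.87]] [-0.73 -0.06  2.06  0.49  0.8  -2.58] [-0.06 -1.28 -0.39] 1.000168734068134 4.3
[321.22336658 187.01009388]
[321.16262875 181.05264009]
[321.03605784 168.63796641]
```

View pics/w5.png

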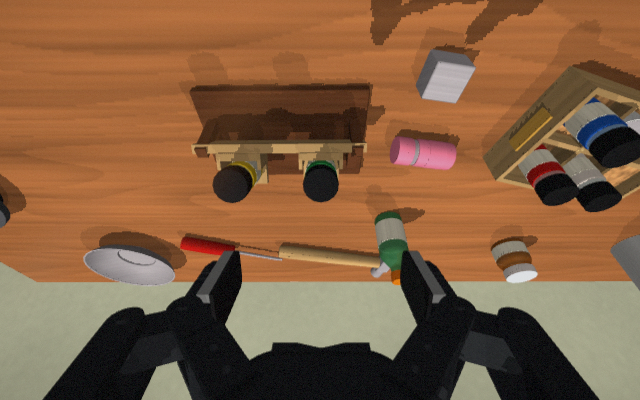

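The tilted view shows the green lid centred at (321,181), about 6 px above my prediction, and the yellow lid at (233,183). I'll re-triangulate with three views.

```bash
python3 - <<'E'
from h import *
import pickle
np.set_printoptions(precision=1,suppress=True)
c3=pickle.load(open("w3.pkl","rb"));c4=pickle.load(open("w4.pkl","rb"));c5=ctrl.camera_info("wrist")
for a,b,d in(((361,177),(339.2,82),(321,181.5)),((270.2,177.5),(236.4,84),(233.5,183))):
    for t in([(c3,a),(c4,b),(c5,d)],[(c3,a),(c5,d)],[(c4,b),(c5,d)]):print(tri(*t))
E
```

```text
(array([ 506.7, -127.9,  106.7]), [1.5943262364405615, 1.1639617021212676, 0.7582436639580822])
(array([ 509.1, -127.9,  103.6]), [0.38395935010725707, 0.38395935010719767])
(array([ 505.6, -127.8,  106.9]), [0.39532757477268593, 0.39532757477265285])
(array([ 508.3, -217.3,  106.8]), [0.7550850835015583, 1.0042538320942074, 0.9543324955320927])
(array([ 509.8, -217.5,  104.9]), [0.3466010872398261, 0.34660108723976735])
(array([ 507.8, -217.2,  106.9]), [0.882695989947606, 0.882695989947618])
```

arm_command(
  increments=[
    {"dr": [0, 0, 0], "offset": [0.013, -0.004, 0.2], "hand": 1},
    {"dr": [0, 0, 0], "offset": [0, 0, 0.2], "hand": 1},
    {"dr": [0, 0, 0], "offset": [0, 0, 0.2], "hand": 1},
    {"dr": [0, 0, 0], "offset": [0, 0, 0.2], "hand": 1},
    {"dr": [0, 0, 0], "offset": [0, 0, 0.13], "hand": 1},
    {"dr": [0, 0, 0], "offset": [0, 0, 0.13], "hand": 1},
    {"dr": [0, 0, 0], "offset": [0, 0, 0], "hand": 1},
    {"dr": [0, 0, 0], "offset": [0, 0, 0], "hand": 1},
  ],
)

```text
time_s: 5.15
eef_pos: [526.0, -128.3, 81.1]
ee_rot: [0.259, -0.001, 0.966, 0.0]
force: [-1.3, -0.8, 0.5]
grip_width: 0.999
grip_force: 0.0
```

```bash
python3 tgt.py 523,-127.5,79; python3 -c "
from h import *
c,im=shot('wrist','w6')"
```

```text
[ 525.97 -128.32   81.13] delta tool mm [3.64 0.83 0.36] units [0.03 0.01 0.  ] 
 [[-0.87 -0.    0.5 ]
 [-0.    1.    0.  ]
 [-0.5  -0.   -0.87]] [-0.62  0.27  2.03  0.66  0.49 -2.72] [-1.35 -0.81  0.48] 0.9987362900237328 5.15
```

View pics/w6.png

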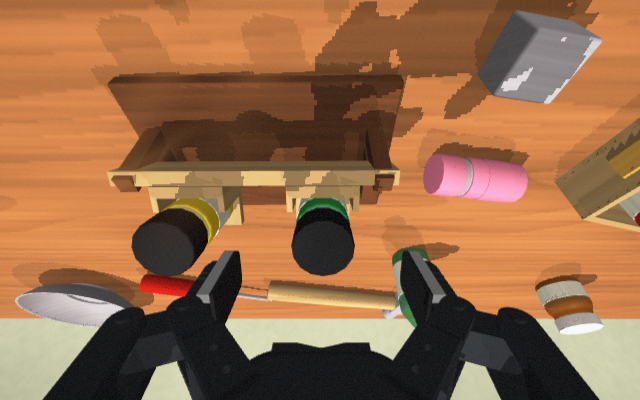

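The lid sits centred between the fingers at (323,242), with an apparent size matching the planned depth. It needs about 4 mm along tool +x, then I can close.

arm_command(
  grip_force=35,
  increments=[
    {"dr": [0, 0, 0], "offset": [0.033, 0.008, 0], "hand": 1},
    {"dr": [0, 0, 0], "offset": [0, 0, 0], "hand": 1},
    {"dr": [0, 0, 0], "offset": [0, 0, 0], "hand": -1},
    {"dr": [0, 0, 0], "offset": [0, 0, 0], "hand": -1},
    {"dr": [0, 0, 0], "offset": [0, 0, 0], "hand": -1},
    {"dr": [0, 0, 0], "offset": [0, 0, 0], "hand": -1},
    {"dr": [0, 0, 0], "offset": [0, 0, 0], "hand": -1},
    {"dr": [0, 0, 0], "offset": [0, 0, 0], "hand": -1},
  ],
)

```text
time_s: 6.0
eef_pos: [522.2, -127.5, 79.0]
ee_rot: [0.259, -0.0, 0.966, -0.0]
force: [-4.8, 0.9, 5.9]
grip_width: 0.395
grip_force: 34.1
```

```bash
python3 tgt.py 460,-127.5,190
```

```text
[ 522.2  -127.5    78.99] delta tool mm [  -1.72    0.03 -127.23] units [-0.01  0.   -1.06] 
 [[-0.87 -0.    0.5 ]
 [-0.    1.    0.  ]
 [-0.5  -0.   -0.87]] [-0.62  0.26  2.05  0.67  0.49 -2.74] [-4.82  0.86  5.86] 0.3954902007263654 6.0
```

arm_command(
  increments=[
    {"dr": [0, 0, 0], "offset": [0, 0, -0.1], "hand": -1},
    {"dr": [0, 0, 0], "offset": [0, 0, -0.2], "hand": -1},
    {"dr": [0, 0, 0], "offset": [0, 0, -0.25], "hand": -1},
    {"dr": [0, 0, 0], "offset": [0, 0, -0.25], "hand": -1},
    {"dr": [0, 0, 0], "offset": [0, 0, -0.25], "hand": -1},
    {"dr": [0, 0, 0], "offset": [0, 0, -0.15], "hand": -1},
    {"dr": [0, 0, 0], "offset": [0, 0, 0], "hand": -1},
    {"dr": [0, 0, 0], "offset": [0, 0, 0], "hand": -1},
  ],
)

```text
time_s: 6.8
eef_pos: [450.1, -127.5, 202.7]
ee_rot: [0.259, -0.0, 0.966, 0.0]
force: [0.6, -0.1, -2.3]
grip_width: 0.388
grip_force: 35.1
```

arm_command(
  increments=[
    {"dr": [0, 0.1111, 0], "offset": [0, 0, 0], "hand": -1},
    {"dr": [0, 0.1111, 0], "offset": [0, 0, 0], "hand": -1},
    {"dr": [0, 0.1111, 0], "offset": [0, 0, 0], "hand": -1},
    {"dr": [0, 0.1111, 0], "offset": [0, 0, 0], "hand": -1},
    {"dr": [0, 0.1111, 0], "offset": [0, 0, 0], "hand": -1},
    {"dr": [0, 0.1111, 0], "offset": [0, 0, 0], "hand": -1},
    {"dr": [0, 0, 0], "offset": [0, 0, 0], "hand": -1},
    {"dr": [0, 0, 0], "offset": [0, 0, 0], "hand": -1},
  ],
)

```text
time_s: 7.6
eef_pos: [450.2, -127.0, 201.8]
ee_rot: [-0.0, -0.001, 1.0, 0.001]
force: [0.0, -0.0, -1.1]
grip_width: 0.386
grip_force: 35.1
```

```bash
python3 tgt.py 577.4,265.3,200; python3 - <<'E'
from h import *
c,im=shot('wrist','w7');c2,i2=shot('scene','s7')
x=proj(c2,ctrl.sense()['eef_pos']).astype(int);print(x)
a=cv2.resize(im,(400,250));b=cv2.resize(i2[max(0,x[1]-80):x[1]+80,x[0]-128:x[0]+128],(400,250));cv2.imwrite("pics/c7.png",np.hstack([a,b]))
E
```

```text
[ 450.21 -126.96  201.75] delta tool mm [-127.96  392.      2.39] units [-1.07  3.27  0.02] 
 [[-1. -0. -0.]
 [-0.  1.  0.]
 [ 0.  0. -1.]] [-0.53  0.18  1.66  0.    1.3  -2.1 ] [ 0.01 -0.01 -1.06] 0.3859734725908118 7.6
[306 109]
```

View pics/c7.png

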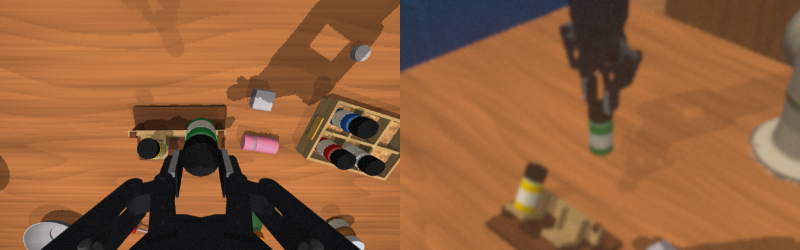

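The left half shows the green jar held upright with the yellow one still in the rest; the right half confirms it from the side. Carrying it to the far vacant cell.

arm_command(
  increments=[
    {"dr": [0, 0, 0], "offset": [-0.118, 0.363, 0], "hand": -1},
    {"dr": [0, 0, 0], "offset": [-0.118, 0.363, 0], "hand": -1},
    {"dr": [0, 0, 0], "offset": [-0.118, 0.363, 0], "hand": -1},
    {"dr": [0, 0, 0], "offset": [-0.118, 0.363, 0], "hand": -1},
    {"dr": [0, 0, 0], "offset": [-0.118, 0.363, 0], "hand": -1},
    {"dr": [0, 0, 0], "offset": [-0.118, 0.363, 0], "hand": -1},
    {"dr": [0, 0, 0], "offset": [-0.118, 0.363, 0], "hand": -1},
    {"dr": [0, 0, 0], "offset": [-0.118, 0.363, 0], "hand": -1},
  ],
)

```text
time_s: 8.5
eef_pos: [563.2, 222.6, 203.4]
ee_rot: [0.001, -0.0, 1.0, 0.0]
force: [0.3, -0.1, -1.7]
grip_width: 0.383
grip_force: 35.2
```

arm_command(
  increments=[
    {"dr": [0, 0, 0], "offset": [-0.12, 0.363, 0], "hand": -1},
    {"dr": [0, 0, 0.182], "offset": [0, 0, 0], "hand": -1},
    {"dr": [0, 0, 0.182], "offset": [0, 0, 0], "hand": -1},
    {"dr": [0, 0, 0], "offset": [0, 0, 0], "hand": -1},
    {"dr": [0, 0, 0], "offset": [0, 0, 0], "hand": -1},
  ],
)

```text
time_s: 9.0
eef_pos: [577.4, 264.2, 203.5]
ee_rot: [0.0, 0.14, 0.99, 0.0]
force: [-0.9, 0.5, -1.1]
grip_width: 0.386
grip_force: 35.2
```

```bash
python3 tgt.py 577.4,265.3,85; python3 - <<'E'
from h import *
import pickle
np.set_printoptions(precision=1,suppress=True)
c,im=shot('wrist','w8');c2,i2=shot('scene','s8');T,it=shot('top','t8')
p=ctrl.sense()['eef_pos']
# crate +y corners re-measured: wood colour extent along +y edge
c2_=pickle.load(open("w2.pkl","rb"));print("cellA proj in top",proj(T,(577.4,265.3,46)),proj(T,(516,283.3,46)))
# tilt of held jar: green/white band below fingers in scene, HSV green
for n,C,I in(("scene",c2,i2),("top",T,it)):
    h=cv2.cvtColor(I,cv2.COLOR_BGR2HSV);m=cv2.inRange(h,(45,90,30),(90,255,255))
    k,l,st,ce=cv2.connectedComponentsWithStats(m)
    print(n,proj(C,p-[0,0,5]),proj(C,p-[0,0,44]),[(st[i],ce[i]) for i in range(1,k) if st[i,4]>20])
E
```

```text
[577.42 264.18 203.45] delta tool mm [  0.37   0.99 118.45] units [0.   0.01 0.99] 
 [[-0.96  0.28  0.  ]
 [ 0.28  0.96  0.  ]
 [-0.    0.   -1.  ]] [ 0.24  0.56  1.12  0.    1.46 -1.04] [-0.9   0.49 -1.09] 0.3859032698612386 9.0
cellA proj in top [158.6 185.1] [148.1 218. ]
scene [419.  240.4] [414.3 254.4] [(array([409, 233,  21,  15, 120], dtype=int32), array([417.2, 242.2])), (array([246, 235,  19,  14, 198], dtype=int32), array([254.4, 241.2])), (array([407, 254,  15,   7,  30], dtype=int32), array([413.4, 257.8]))]
top [129.8 172.2] [138.4 176. ] [(array([294, 105,  22,  18, 222], dtype=int32), array([305. , 114.8]))]
```

arm_command(
  increments=[
    {"dr": [0, 0, 0], "offset": [0.003, 0.008, 0.2], "hand": -1},
    {"dr": [0, 0, 0], "offset": [0, 0, 0.25], "hand": -1},
    {"dr": [0, 0, 0], "offset": [0, 0, 0.25], "hand": -1},
    {"dr": [0, 0, 0], "offset": [0, 0, 0.15], "hand": -1},
    {"dr": [0, 0, 0], "offset": [0, 0, 0.05], "hand": -1},
    {"dr": [0, 0, 0], "offset": [0, 0, 0], "hand": -1},
    {"dr": [0, 0, 0], "offset": [0, 0, 0], "hand": -1},
    {"dr": [0, 0, 0], "offset": [0, 0, 0], "hand": -1},
  ],
)

```text
time_s: 9.95
eef_pos: [578.0, 265.8, 96.7]
ee_rot: [0.001, 0.142, 0.99, 0.0]
force: [0.2, -0.8, -0.9]
grip_width: 0.387
grip_force: 35.2
```

arm_command(
  increments=[
    {"dr": [0, 0, 0], "offset": [0, 0, 0.02], "hand": -1},
    {"dr": [0, 0, 0], "offset": [0, 0, 0.02], "hand": -1},
    {"dr": [0, 0, 0], "offset": [0, 0, 0.02], "hand": -1},
    {"dr": [0, 0, 0], "offset": [0, 0, 0], "hand": -1},
    {"dr": [0, 0, 0], "offset": [0, 0, 0], "hand": -1},
  ],
)

```text
time_s: 10.45
eef_pos: [577.4, 265.6, 88.0]
ee_rot: [0.0, 0.142, 0.99, -0.0]
force: [0.3, 0.4, -2.0]
grip_width: 0.385
grip_force: 35.2
```

```bash
cat > f.py <<'E'
from h import *
np.set_printoptions(precision=2,suppress=True)
F=[];s=ctrl.sense();z0=s['eef_pos']
for _ in range(5):
    F.append(ctrl.sense()['force']);ctrl.capture("top")
print(ctrl.sense()['eef_pos'],np.mean(F,0),np.std(F,0),s['wrist_torque'],s['time_s'])
E
python3 f.py
```

```text
[577.48 265.64  88.2 ] [-0.01 -0.33 -1.41] [0.26 0.52 0.38] [ 0.03 -0.02 -0.06] 10.45
```

arm_command(
  increments=[
    {"dr": [0, 0, 0], "offset": [0, 0, 0.01], "hand": -1},
    {"dr": [0, 0, 0], "offset": [0, 0, 0.01], "hand": -1},
    {"dr": [0, 0, 0], "offset": [0, 0, 0.01], "hand": -1},
    {"dr": [0, 0, 0], "offset": [0, 0, 0.01], "hand": -1},
    {"dr": [0, 0, 0], "offset": [0, 0, 0.01], "hand": -1},
    {"dr": [0, 0, 0], "offset": [0, 0, 0], "hand": -1},
  ],
)

```text
time_s: 11.3
eef_pos: [577.3, 265.6, 81.9]
ee_rot: [-0.0, 0.142, 0.99, -0.0]
force: [-0.3, -0.6, -1.8]
grip_width: 0.389
grip_force: 35.2
```

arm_command(
  increments=[
    {"dr": [0, 0, 0], "offset": [0, 0, 0.01], "hand": -1},
    {"dr": [0, 0, 0], "offset": [0, 0, 0.01], "hand": -1},
    {"dr": [0, 0, 0], "offset": [0, 0, 0], "hand": -1},
    {"dr": [0, 0, 0], "offset": [0, 0, 0], "hand": -1},
  ],
)

```text
time_s: 11.7
eef_pos: [577.4, 265.6, 79.7]
ee_rot: [0.0, 0.142, 0.99, 0.0]
force: [0.2, 0.2, -0.8]
grip_width: 0.384
grip_force: 35.2
```

```bash
python3 f.py
```

```text
[577.48 265.61  79.77] [-0.01 -0.22 -1.42] [0.17 0.54 0.53] [-0.   -0.01  0.03] 11.7
```

Still free. Continuing in small steps.

arm_command(
  increments=[
    {"dr": [0, 0, 0], "offset": [0, 0, 0.01], "hand": -1},
    {"dr": [0, 0, 0], "offset": [0, 0, 0.01], "hand": -1},
    {"dr": [0, 0, 0], "offset": [0, 0, 0], "hand": -1},
  ],
)

```text
time_s: 12.25
eef_pos: [577.3, 265.6, 77.0]
ee_rot: [-0.0, 0.142, 0.99, -0.0]
force: [-0.2, -0.6, -1.7]
grip_width: 0.387
grip_force: 35.2
```

```bash
python3 f.py
```

```text
[577.46 265.62  77.33] [-0.05 -0.   -1.15] [0.25 0.48 0.29] [-0.02  0.01  0.03] 12.25
```

arm_command(
  increments=[
    {"dr": [0, 0, 0], "offset": [0, 0, 0.01], "hand": -1},
    {"dr": [0, 0, 0], "offset": [0, 0, 0], "hand": -1},
  ],
)

```text
time_s: 12.7
eef_pos: [577.3, 265.6, 75.9]
ee_rot: [-0.0, 0.142, 0.99, -0.0]
force: [-0.2, -0.7, -1.0]
grip_width: 0.387
grip_force: 35.2
```

```bash
python3 f.py
```

```text
[577.44 265.62  76.1 ] [-0.25 -0.16 -1.21] [0.4  0.56 0.4 ] [0.07 0.04 0.04] 12.7
```

arm_command(
  increments=[
    {"dr": [0, 0, 0], "offset": [0, 0, 0.01], "hand": -1},
    {"dr": [0, 0, 0], "offset": [0, 0, 0], "hand": -1},
  ],
)

```text
time_s: 13.15
eef_pos: [577.3, 265.6, 74.7]
ee_rot: [-0.0, 0.142, 0.99, -0.0]
force: [-0.2, -0.6, -0.8]
grip_width: 0.385
grip_force: 35.2
```

```bash
python3 f.py
```

```text
[577.44 265.61  74.9 ] [-0.05 -0.3  -1.41] [0.4  0.41 0.67] [-0.05  0.03 -0.02] 13.15
```

arm_command(
  increments=[
    {"dr": [0, 0, 0], "offset": [0, 0, 0.01], "hand": -1},
    {"dr": [0, 0, 0], "offset": [0, 0, 0], "hand": -1},
  ],
)

```text
time_s: 13.6
eef_pos: [577.3, 265.6, 73.5]
ee_rot: [-0.0, 0.142, 0.99, -0.0]
force: [0.3, -1.3, -1.9]
grip_width: 0.39
grip_force: 35.2
```

```bash
python3 f.py
```

```text
[577.47 265.62  73.74] [-0.05 -0.08 -1.04] [0.4  0.77 0.71] [0.01 0.01 0.02] 13.6
```

arm_command(
  increments=[
    {"dr": [0, 0, 0], "offset": [0, 0, 0.01], "hand": -1},
    {"dr": [0, 0, 0], "offset": [0, 0, 0], "hand": -1},
  ],
)

```text
time_s: 14.05
eef_pos: [577.3, 265.6, 72.3]
ee_rot: [-0.0, 0.142, 0.99, -0.0]
force: [0.4, 0.2, -1.2]
grip_width: 0.389
grip_force: 35.2
```

```bash
python3 f.py
```

```text
[577.45 265.64  72.52] [ 0.1   0.17 -1.12] [0.27 0.33 0.49] [ 0.01 -0.03 -0.01] 14.05
```

arm_command(
  increments=[
    {"dr": [0, 0, 0], "offset": [0, 0, 0.01], "hand": -1},
    {"dr": [0, 0, 0], "offset": [0, 0, 0], "hand": -1},
  ],
)

```text
time_s: 14.5
eef_pos: [577.4, 265.6, 71.1]
ee_rot: [-0.0, 0.142, 0.99, -0.0]
force: [0.4, -0.3, -0.7]
grip_width: 0.384
grip_force: 35.2
```

```bash
python3 f.py
```

```text
[577.48 265.61  71.32] [ 0.13 -0.1  -1.15] [0.34 0.28 0.39] [ 0.01 -0.03 -0.05] 14.5
```

arm_command(
  increments=[
    {"dr": [0, 0, 0], "offset": [0, 0, 0.01], "hand": -1},
    {"dr": [0, 0, 0], "offset": [0, 0, 0], "hand": -1},
  ],
)

```text
time_s: 14.95
eef_pos: [577.4, 265.6, 69.9]
ee_rot: [-0.0, 0.142, 0.99, -0.0]
force: [0.1, 0.2, -0.7]
grip_width: 0.389
grip_force: 35.2
```

```bash
python3 f.py
```

```text
[577.47 265.62  70.14] [ 0.01  0.22 -1.02] [0.26 0.26 0.26] [-0.06  0.    0.  ] 14.95
```

arm_command(
  increments=[
    {"dr": [0, 0, 0], "offset": [0, 0, 0.01], "hand": -1},
    {"dr": [0, 0, 0], "offset": [0, 0, 0], "hand": -1},
  ],
)

```text
time_s: 15.4
eef_pos: [577.6, 265.7, 69.1]
ee_rot: [0.0, 0.142, 0.99, 0.0]
force: [-0.2, 0.1, 0.9]
grip_width: 0.386
grip_force: 35.6
```

```bash
python3 f.py
```

```text
[577.56 265.68  69.06] [0.04 0.14 0.69] [0.49 0.63 0.97] [-0.01  0.01 -0.04] 15.4
```

arm_command(
  increments=[
    {"dr": [0, 0, 0], "offset": [0, 0, 0.01], "hand": -1},
    {"dr": [0, 0, 0], "offset": [0, 0, 0], "hand": -1},
  ],
)

```text
time_s: 15.85
eef_pos: [577.5, 265.7, 67.7]
ee_rot: [0.0, 0.142, 0.99, 0.0]
force: [-0.6, 0.5, 1.6]
grip_width: 0.385
grip_force: 35.6
```

```bash
python3 f.py
```

```text
[577.5  265.67  67.77] [0.22 0.6  1.63] [0.73 0.37 0.24] [ 0.09 -0.03  0.01] 15.85
```

Contact came at TCP z ≈ 69.4 and the pad is pressed in about 1.5 mm. I'll ease up, open a little, then lift straight off.

arm_command(
  increments=[
    {"dr": [0, 0, 0], "offset": [0, 0, -0.01], "hand": -1},
    {"dr": [0, 0, 0], "offset": [0, 0, 0], "hand": -1},
    {"dr": [0, 0, 0], "offset": [0, 0, 0], "hand": 0.06},
    {"dr": [0, 0, 0], "offset": [0, 0, 0], "hand": 0.06},
    {"dr": [0, 0, 0], "offset": [0, 0, 0], "hand": 0.06},
    {"dr": [0, 0, 0], "offset": [0, 0, 0], "hand": 0.06},
  ],
)

```text
time_s: 16.7
eef_pos: [577.4, 265.6, 68.8]
ee_rot: [-0.0, 0.142, 0.99, -0.0]
force: [0.4, 0.2, 0.5]
grip_width: 0.53
grip_force: 0.0
```

arm_command(
  increments=[
    {"dr": [0, 0, 0], "offset": [0, 0, -0.05], "hand": 0.06},
    {"dr": [0, 0, 0], "offset": [0, 0, -0.1], "hand": 0.06},
    {"dr": [0, 0, 0], "offset": [0, 0, -0.2], "hand": 0.06},
    {"dr": [0, 0, 0], "offset": [0, 0, -0.3], "hand": 0.06},
    {"dr": [0, 0, 0], "offset": [0, 0, -0.4], "hand": 1},
    {"dr": [0, 0, 0], "offset": [0, 0, 0], "hand": 1},
    {"dr": [0, 0, 0], "offset": [0, 0, 0], "hand": 1},
  ],
)

```text
time_s: 17.4
eef_pos: [577.8, 265.7, 196.7]
ee_rot: [0.001, 0.142, 0.99, 0.001]
force: [-0.3, 1.1, -1.0]
grip_width: 0.996
grip_force: 0.0
```

```bash
python3 tgt.py 460,-216,190; python3 - <<'E'
from h import *
np.set_printoptions(precision=1,suppress=True)
c,im=shot('wrist','w9')
m=(im.max(2)<60).astype(np.uint8);n,l,st,ce=cv2.connectedComponentsWithStats(m)
for i in range(1,n):
    if 150<st[i,4]<4000:print(st[i],ce[i])
print("expect lid",proj(c,(577.4,265.6,101)),"tilt check bottom-lid",proj(c,(577.4,265.6,80)))
E
```

```text
[577.78 265.74 196.67] delta tool mm [ -22.46 -495.42    5.97] units [-0.19 -4.13  0.05] 
 [[-0.96  0.28  0.  ]
 [ 0.28  0.96  0.  ]
 [-0.    0.   -1.  ]] [ 0.25  0.56  1.13 -0.    1.44 -1.04] [-0.27  1.06 -0.95] 0.995707882978971 17.4
[ 165   95   44   39 1004] [187.  112.6]
[ 42 149  29  40 296] [ 56.4 168.2]
[246 161  35  35 984] [262.9 178. ]
[185 164  40  35 800] [205.9 181.9]
[ 304  166   35   38 1059] [321.1 184.6]
[  0 174  65  37 680] [ 41.7 188.2]
[ 605  204   35   76 1552] [618.6 238.1]
[588 283  39  24 279] [607.1 293.3]
[575 290  65  50 439] [609.5 314.2]
expect lid [320.7 184.3] tilt check bottom-lid [320.7 178.6]
```

The jar stands where expected, with its lid at (321,184.6) against a predicted (320.7,184.3). On the yellow side joint 6 would run to its limit, so I'll use the half-turned grasp there.

arm_command(
  increments=[
    {"dr": [0, 0, 0.1818], "offset": [0, 0, 0], "hand": 1},
    {"dr": [0, 0, 0.1818], "offset": [0, 0, 0], "hand": 1},
    {"dr": [0, 0, 0.1818], "offset": [0, 0, 0], "hand": 1},
    {"dr": [0, 0, 0.1818], "offset": [0, 0, 0], "hand": 1},
    {"dr": [0, 0, 0.1818], "offset": [0, 0, 0], "hand": 1},
    {"dr": [0, 0, 0.1818], "offset": [0, 0, 0], "hand": 1},
    {"dr": [0, 0, 0.1818], "offset": [0, 0, 0], "hand": 1},
    {"dr": [0, 0, 0.1818], "offset": [0, 0, 0], "hand": 1},
  ],
)

```text
time_s: 18.25
eef_pos: [576.9, 265.4, 193.5]
ee_rot: [-0.001, 0.657, 0.754, -0.001]
force: [-0.3, -0.4, -0.2]
grip_width: 0.997
grip_force: 0.0
```

arm_command(
  increments=[
    {"dr": [0, 0, 0.1818], "offset": [0, 0, 0], "hand": 1},
    {"dr": [0, 0, 0.1818], "offset": [0, 0, 0], "hand": 1},
    {"dr": [0, 0, 0.1818], "offset": [0, 0, 0], "hand": 1},
    {"dr": [0, 0, 0.1818], "offset": [0, 0, 0], "hand": 1},
    {"dr": [0, 0, 0.1818], "offset": [0, 0, 0], "hand": 1},
    {"dr": [0, 0, 0.1818], "offset": [0, 0, 0], "hand": 1},
    {"dr": [0, 0, 0.1818], "offset": [0, 0, 0], "hand": 1},
    {"dr": [0, 0, 0.1818], "offset": [0, 0, 0], "hand": 1},
  ],
)

```text
time_s: 19.05
eef_pos: [576.9, 265.4, 193.5]
ee_rot: [-0.0, 0.96, 0.279, -0.001]
force: [-0.9, -0.1, -0.3]
grip_width: 1.001
grip_force: 0.0
```

arm_command(
  increments=[
    {"dr": [0, 0, 0.1818], "offset": [0, 0, 0], "hand": 1},
    {"dr": [0, 0, 0.1818], "offset": [0, 0, 0], "hand": 1},
    {"dr": [0, 0, 0.1818], "offset": [0, 0, 0], "hand": 1},
    {"dr": [0, 0, 0.1818], "offset": [0, 0, 0], "hand": 1},
    {"dr": [0, 0, 0], "offset": [0, 0, 0], "hand": 1},
  ],
)

```text
time_s: 19.55
eef_pos: [576.9, 265.5, 193.6]
ee_rot: [0.0, 1.0, -0.0, -0.001]
force: [0.3, -0.2, 0.4]
grip_width: 0.999
grip_force: 0.0
```

```bash
python3 tgt.py 461.5,-216.9,186.4
```

```text
[576.93 265.48 193.64] delta tool mm [-115.17  482.44    7.79] units [-0.96  4.02  0.06] 
 [[ 1. -0. -0.]
 [-0. -1. -0.]
 [-0.  0. -1.]] [ 0.25  0.57  1.13 -0.    1.44  1.82] [ 0.3  -0.15  0.37] 0.999007207929642 19.55
```

arm_command(
  increments=[
    {"dr": [0, 0, 0], "offset": [-0.087, 0.3655, 0.005], "hand": 1},
    {"dr": [0, 0, 0], "offset": [-0.087, 0.3655, 0.005], "hand": 1},
    {"dr": [0, 0, 0], "offset": [-0.087, 0.3655, 0.005], "hand": 1},
    {"dr": [0, 0, 0], "offset": [-0.087, 0.3655, 0.005], "hand": 1},
    {"dr": [0, 0, 0], "offset": [-0.087, 0.3655, 0.005], "hand": 1},
    {"dr": [0, 0, 0], "offset": [-0.087, 0.3655, 0.005], "hand": 1},
    {"dr": [0, 0, 0], "offset": [-0.087, 0.3655, 0.005], "hand": 1},
    {"dr": [0, 0, 0], "offset": [-0.087, 0.3655, 0.005], "hand": 1},
  ],
)

```text
time_s: 20.35
eef_pos: [493.1, -86.8, 189.6]
ee_rot: [-0.0, 1.0, 0.003, -0.0]
force: [0.9, -0.1, -0.4]
grip_width: 0.999
grip_force: 0.0
```

arm_command(
  increments=[
    {"dr": [0, 0, 0], "offset": [-0.087, 0.3655, 0.005], "hand": 1},
    {"dr": [0, 0, 0], "offset": [-0.087, 0.3655, 0.005], "hand": 1},
    {"dr": [0, 0, 0], "offset": [-0.087, 0.3655, 0.005], "hand": 1},
    {"dr": [0, 0.1667, 0], "offset": [0, 0, 0], "hand": 1},
    {"dr": [0, 0.1667, 0], "offset": [0, 0, 0], "hand": 1},
    {"dr": [0, 0.1667, 0], "offset": [0, 0, 0], "hand": 1},
    {"dr": [0, 0.1667, 0], "offset": [0, 0, 0], "hand": 1},
    {"dr": [0, 0, 0], "offset": [0, 0, 0], "hand": 1},
  ],
)

```text
time_s: 21.15
eef_pos: [460.8, -216.1, 186.4]
ee_rot: [-0.001, 0.966, 0.001, 0.259]
force: [0.1, 0.4, 1.0]
grip_width: 1.0
grip_force: 0.0
```

```bash
python3 tgt.py 523.5,-216.9,79
```

```text
[ 460.78 -216.06  186.4 ] delta tool mm [  0.59   1.09 124.38] units [0.   0.01 1.04] 
 [[ 0.87  0.    0.5 ]
 [ 0.   -1.    0.  ]
 [ 0.5  -0.   -0.87]] [-0.91  0.05  1.96  0.54  0.87  0.36] [0.15 0.41 1.  ] 1.0000110605174397 21.15
```

arm_command(
  increments=[
    {"dr": [0, 0, 0], "offset": [0.005, 0.009, 0.2], "hand": 1},
    {"dr": [0, 0, 0], "offset": [0, 0, 0.2], "hand": 1},
    {"dr": [0, 0, 0], "offset": [0, 0, 0.2], "hand": 1},
    {"dr": [0, 0, 0], "offset": [0, 0, 0.2], "hand": 1},
    {"dr": [0, 0, 0], "offset": [0, 0, 0.12], "hand": 1},
    {"dr": [0, 0, 0], "offset": [0, 0, 0.11], "hand": 1},
    {"dr": [0, 0, 0], "offset": [0, 0, 0], "hand": 1},
    {"dr": [0, 0, 0], "offset": [0, 0, 0], "hand": 1},
  ],
)

```text
time_s: 21.95
eef_pos: [525.5, -217.7, 81.6]
ee_rot: [-0.0, 0.966, 0.002, 0.259]
force: [-0.2, -0.0, 0.4]
grip_width: 0.998
grip_force: 0.0
```

```bash
python3 tgt.py 523.5,-216.9,79; python3 - <<'E'
from h import *
np.set_printoptions(precision=1,suppress=True)
c,im=shot('wrist','w10');s=ctrl.sense();R=rot(s['ee_rot'])
print("ideal lid centre",proj(c,s['eef_pos']-32*R[:,2]))
h=cv2.cvtColor(im,cv2.COLOR_BGR2HSV)
for nm,m in(("black",(im.max(2)<60).astype(np.uint8)),("yellow",cv2.inRange(h,(22,150,80),(35,255,255)))):
    n,l,st,ce=cv2.connectedComponentsWithStats(m)
    for i in range(1,n):
        if 150<st[i,4]:print(nm,st[i],ce[i])
E
```

```text
[ 525.53 -217.72   81.63] delta tool mm [-3.07 -0.83  1.26] units [-0.03 -0.01  0.01] 
 [[ 0.87  0.    0.5 ]
 [ 0.   -1.    0.  ]
 [ 0.5   0.   -0.87]] [-0.79  0.33  1.93  0.68  0.6   0.26] [-0.16 -0.    0.36] 0.9978337203926811 21.95
ideal lid centre [319.3 253.2]
black [576   0  45   6 154] [597.1   2.4]
black [ 52  25  48  19 374] [80.1 35.6]
black [108  51  41  30 340] [132.8  70.2]
black [350 197   9  45 187] [355.5 222.4]
black [ 260  218   92   91 4118] [316.1 260.9]
black [   43   250   556   150 37897] [320.2 353.1]
black [253 275  39  11 264] [274.8 279.4]
yellow [294 206  52  27 471] [319.4 215.7]
```

arm_command(
  grip_force=35,
  increments=[
    {"dr": [0, 0, 0], "offset": [-0.028, -0.004, 0.006], "hand": 1},
    {"dr": [0, 0, 0], "offset": [0, 0, 0], "hand": 1},
    {"dr": [0, 0, 0], "offset": [0, 0, 0], "hand": -1},
    {"dr": [0, 0, 0], "offset": [0, 0, 0], "hand": -1},
    {"dr": [0, 0, 0], "offset": [0, 0, 0], "hand": -1},
    {"dr": [0, 0, 0], "offset": [0, 0, 0], "hand": -1},
    {"dr": [0, 0, 0], "offset": [0, 0, 0], "hand": -1},
    {"dr": [0, 0, 0], "offset": [0, 0, 0], "hand": -1},
  ],
)

```text
time_s: 22.8
eef_pos: [522.8, -217.5, 79.7]
ee_rot: [0.0, 0.966, 0.001, 0.259]
force: [-3.2, 1.6, 4.7]
grip_width: 0.386
grip_force: 34.1
```

arm_command(
  increments=[
    {"dr": [0, 0, 0], "offset": [0, 0, -0.1], "hand": -1},
    {"dr": [0, 0, 0], "offset": [0, 0, -0.2], "hand": -1},
    {"dr": [0, 0, 0], "offset": [0, 0, -0.25], "hand": -1},
    {"dr": [0, 0, 0], "offset": [0, 0, -0.25], "hand": -1},
    {"dr": [0, 0, 0], "offset": [0, 0, -0.25], "hand": -1},
    {"dr": [0, 0, 0], "offset": [0, 0, -0.15], "hand": -1},
    {"dr": [0, 0, 0], "offset": [0, 0, 0], "hand": -1},
    {"dr": [0, 0, 0], "offset": [0, 0, 0], "hand": -1},
  ],
)

```text
time_s: 23.6
eef_pos: [450.4, -217.4, 203.6]
ee_rot: [-0.0, 0.966, 0.0, 0.259]
force: [-1.5, -0.3, -1.4]
grip_width: 0.381
grip_force: 35.1
```

arm_command(
  increments=[
    {"dr": [0, -0.1111, 0], "offset": [0, 0, 0], "hand": -1},
    {"dr": [0, -0.1111, 0], "offset": [0, 0, 0], "hand": -1},
    {"dr": [0, -0.1111, 0], "offset": [0, 0, 0], "hand": -1},
    {"dr": [0, -0.1111, 0], "offset": [0, 0, 0], "hand": -1},
    {"dr": [0, -0.1111, 0], "offset": [0, 0, 0], "hand": -1},
    {"dr": [0, -0.1111, 0], "offset": [0, 0, 0], "hand": -1},
    {"dr": [0, 0, 0], "offset": [0, 0, 0], "hand": -1},
    {"dr": [0, 0, 0], "offset": [0, 0, 0], "hand": -1},
  ],
)

```text
time_s: 24.4
eef_pos: [450.8, -216.9, 202.5]
ee_rot: [-0.001, 1.0, 0.001, 0.0]
force: [-1.3, 0.1, -1.3]
grip_width: 0.382
grip_force: 35.1
```

```bash
python3 tgt.py 516,283.3,200
```

```text
[ 450.83 -216.92  202.54] delta tool mm [  66.15 -500.09    3.45] units [ 0.55 -4.17  0.03] 
 [[ 1.  0.  0.]
 [ 0. -1.  0.]
 [ 0. -0. -1.]] [-0.68  0.26  1.56  0.    1.32  0.88] [-1.34  0.08 -1.32] 0.38205056936029946 24.4
```

arm_command(
  increments=[
    {"dr": [0, 0, 0], "offset": [0.046, -0.3475, 0], "hand": -1},
    {"dr": [0, 0, 0], "offset": [0.046, -0.3475, 0], "hand": -1},
    {"dr": [0, 0, 0], "offset": [0.046, -0.3475, 0], "hand": -1},
    {"dr": [0, 0, 0], "offset": [0.046, -0.3475, 0], "hand": -1},
    {"dr": [0, 0, 0], "offset": [0.046, -0.3475, 0], "hand": -1},
    {"dr": [0, 0, 0], "offset": [0.046, -0.3475, 0], "hand": -1},
    {"dr": [0, 0, 0], "offset": [0.046, -0.3475, 0], "hand": -1},
    {"dr": [0, 0, 0], "offset": [0.046, -0.3475, 0], "hand": -1},
  ],
)

```text
time_s: 25.2
eef_pos: [494.1, 117.6, 203.7]
ee_rot: [-0.001, 1.0, 0.0, 0.001]
force: [0.7, 0.6, -1.2]
grip_width: 0.385
grip_force: 35.2
```

arm_command(
  increments=[
    {"dr": [0, 0, 0], "offset": [0.046, -0.3475, 0], "hand": -1},
    {"dr": [0, 0, 0], "offset": [0.046, -0.3475, 0], "hand": -1},
    {"dr": [0, 0, 0], "offset": [0.046, -0.3475, 0], "hand": -1},
    {"dr": [0, 0, 0], "offset": [0.046, -0.3475, 0], "hand": -1},
    {"dr": [0, 0, 0.182], "offset": [0, 0, 0], "hand": -1},
    {"dr": [0, 0, 0.182], "offset": [0, 0, 0], "hand": -1},
    {"dr": [0, 0, 0], "offset": [0, 0, 0], "hand": -1},
    {"dr": [0, 0, 0], "offset": [0, 0, 0], "hand": -1},
  ],
)

```text
time_s: 26.0
eef_pos: [516.4, 282.5, 203.8]
ee_rot: [-0.0, 0.99, -0.14, 0.0]
force: [-0.1, -0.1, -2.3]
grip_width: 0.383
grip_force: 35.2
```

```bash
python3 tgt.py 516,283.3,96; python3 f.py
```

```text
[516.42 282.49 203.82] delta tool mm [ -0.64  -0.58 107.82] units [-0.01 -0.    0.9 ] 
 [[ 0.96 -0.28  0.  ]
 [-0.28 -0.96  0.  ]
 [ 0.   -0.   -1.  ]] [0.3  0.45 1.29 0.   1.4  2.15] [-0.08 -0.14 -2.32] 0.3829434321489839 26.0
[516.62 282.72 204.  ] [ 0.18 -0.23 -1.39] [0.65 0.22 0.75] [-0.01  0.02  0.03] 26.0
```

arm_command(
  increments=[
    {"dr": [0, 0, 0], "offset": [-0.005, -0.004, 0.2], "hand": -1},
    {"dr": [0, 0, 0], "offset": [0, 0, 0.25], "hand": -1},
    {"dr": [0, 0, 0], "offset": [0, 0, 0.25], "hand": -1},
    {"dr": [0, 0, 0], "offset": [0, 0, 0.15], "hand": -1},
    {"dr": [0, 0, 0], "offset": [0, 0, 0.05], "hand": -1},
    {"dr": [0, 0, 0], "offset": [0, 0, 0], "hand": -1},
    {"dr": [0, 0, 0], "offset": [0, 0, 0], "hand": -1},
  ],
)

```text
time_s: 26.95
eef_pos: [516.8, 283.7, 97.2]
ee_rot: [-0.0, 0.99, -0.142, 0.001]
force: [0.0, -0.8, -1.0]
grip_width: 0.383
grip_force: 35.2
```

arm_command(
  increments=[
    {"dr": [0, 0, 0], "offset": [0, 0, 0.02], "hand": -1},
    {"dr": [0, 0, 0], "offset": [0, 0, 0.02], "hand": -1},
    {"dr": [0, 0, 0], "offset": [0, 0, 0.02], "hand": -1},
    {"dr": [0, 0, 0], "offset": [0, 0, 0.02], "hand": -1},
    {"dr": [0, 0, 0], "offset": [0, 0, 0.02], "hand": -1},
    {"dr": [0, 0, 0], "offset": [0, 0, 0], "hand": -1},
    {"dr": [0, 0, 0], "offset": [0, 0, 0], "hand": -1},
  ],
)

```text
time_s: 27.65
eef_pos: [516.2, 283.6, 83.9]
ee_rot: [-0.0, 0.99, -0.142, 0.0]
force: [-0.8, 0.5, -1.8]
grip_width: 0.386
grip_force: 35.2
```

```bash
python3 f.py
```

```text
[516.23 283.57  84.07] [-0.46 -0.03 -1.39] [0.27 0.43 0.36] [ 0.04  0.08 -0.  ] 27.65
```

arm_command(
  increments=[
    {"dr": [0, 0, 0], "offset": [0, 0, 0.01], "hand": -1},
    {"dr": [0, 0, 0], "offset": [0, 0, 0.01], "hand": -1},
    {"dr": [0, 0, 0], "offset": [0, 0, 0.01], "hand": -1},
    {"dr": [0, 0, 0], "offset": [0, 0, 0], "hand": -1},
  ],
)

```text
time_s: 28.3
eef_pos: [516.1, 283.5, 80.1]
ee_rot: [0.0, 0.99, -0.142, -0.0]
force: [0.2, -0.2, -0.7]
grip_width: 0.381
grip_force: 35.2
```

```bash
python3 f.py
```

```text
[516.2  283.55  80.41] [ 0.1  -0.25 -1.44] [0.26 0.3  0.47] [0.01 0.03 0.01] 28.3
```

arm_command(
  increments=[
    {"dr": [0, 0, 0], "offset": [0, 0, 0.01], "hand": -1},
    {"dr": [0, 0, 0], "offset": [0, 0, 0.01], "hand": -1},
    {"dr": [0, 0, 0], "offset": [0, 0, 0.01], "hand": -1},
    {"dr": [0, 0, 0], "offset": [0, 0, 0], "hand": -1},
  ],
)

```text
time_s: 28.95
eef_pos: [516.1, 283.5, 76.5]
ee_rot: [0.0, 0.99, -0.142, -0.0]
force: [-0.7, -0.2, -2.2]
grip_width: 0.382
grip_force: 35.2
```

```bash
python3 f.py
```

```text
[516.2  283.55  76.82] [ 0.3   0.18 -1.38] [0.63 0.43 0.51] [0.02 0.05 0.08] 28.95
```

arm_command(
  increments=[
    {"dr": [0, 0, 0], "offset": [0, 0, 0.01], "hand": -1},
    {"dr": [0, 0, 0], "offset": [0, 0, 0.01], "hand": -1},
    {"dr": [0, 0, 0], "offset": [0, 0, 0.01], "hand": -1},
    {"dr": [0, 0, 0], "offset": [0, 0, 0], "hand": -1},
  ],
)

```text
time_s: 29.6
eef_pos: [516.1, 283.5, 72.9]
ee_rot: [0.0, 0.99, -0.142, -0.0]
force: [0.1, 0.0, -1.4]
grip_width: 0.387
grip_force: 35.2
```

```bash
python3 f.py
```

```text
[516.2  283.54  73.22] [-0.12 -0.09 -1.45] [0.31 0.37 0.31] [ 0.04 -0.03  0.02] 29.6
```

arm_command(
  increments=[
    {"dr": [0, 0, 0], "offset": [0, 0, 0.01], "hand": -1},
    {"dr": [0, 0, 0], "offset": [0, 0, 0.01], "hand": -1},
    {"dr": [0, 0, 0], "offset": [0, 0, 0], "hand": -1},
  ],
)

```text
time_s: 30.15
eef_pos: [516.1, 283.5, 70.5]
ee_rot: [0.0, 0.99, -0.142, -0.0]
force: [-0.5, -0.2, -1.2]
grip_width: 0.383
grip_force: 35.2
```

```bash
python3 f.py
```

```text
[516.2  283.55  70.8 ] [-0.33 -0.01 -1.8 ] [0.37 0.33 0.61] [0.03 0.04 0.04] 30.15
```

arm_command(
  increments=[
    {"dr": [0, 0, 0], "offset": [0, 0, 0.01], "hand": -1},
    {"dr": [0, 0, 0], "offset": [0, 0, 0.01], "hand": -1},
    {"dr": [0, 0, 0], "offset": [0, 0, 0], "hand": -1},
  ],
)

```text
time_s: 30.7
eef_pos: [516.1, 283.5, 68.1]
ee_rot: [0.0, 0.99, -0.142, -0.0]
force: [-0.2, -0.9, -1.3]
grip_width: 0.382
grip_force: 35.2
```

```bash
python3 f.py
```

```text
[516.21 283.55  68.42] [-0.11 -0.45 -1.61] [0.59 0.32 0.26] [0.03 0.03 0.01] 30.7
```

arm_command(
  increments=[
    {"dr": [0, 0, 0], "offset": [0, 0, 0.01], "hand": -1},
    {"dr": [0, 0, 0], "offset": [0, 0, 0.01], "hand": -1},
    {"dr": [0, 0, 0], "offset": [0, 0, 0], "hand": -1},
  ],
)

```text
time_s: 31.25
eef_pos: [516.1, 283.5, 65.7]
ee_rot: [0.0, 0.99, -0.142, -0.0]
force: [0.7, -0.3, -1.8]
grip_width: 0.381
grip_force: 35.2
```

```bash
python3 f.py
```

```text
[516.2  283.56  65.98] [ 0.1   0.2  -1.86] [0.36 0.51 0.35] [-0.04  0.04  0.01] 31.25
```

arm_command(
  increments=[
    {"dr": [0, 0, 0], "offset": [0, 0, 0.01], "hand": -1},
    {"dr": [0, 0, 0], "offset": [0, 0, 0.01], "hand": -1},
    {"dr": [0, 0, 0], "offset": [0, 0, 0], "hand": -1},
  ],
)

```text
time_s: 31.8
eef_pos: [516.1, 283.5, 63.3]
ee_rot: [0.0, 0.99, -0.142, -0.0]
force: [-0.1, 0.1, -1.3]
grip_width: 0.383
grip_force: 35.2
```

```bash
python3 f.py
```

```text
[516.2  283.55  63.59] [-0.07 -0.09 -1.49] [0.29 0.25 0.31] [0.   0.01 0.02] 31.8
```

arm_command(
  increments=[
    {"dr": [0, 0, 0], "offset": [0, 0, 0.01], "hand": -1},
    {"dr": [0, 0, 0], "offset": [0, 0, 0.01], "hand": -1},
    {"dr": [0, 0, 0], "offset": [0, 0, 0], "hand": -1},
  ],
)

```text
time_s: 32.35
eef_pos: [516.0, 283.5, 60.9]
ee_rot: [0.0, 0.99, -0.142, -0.0]
force: [0.3, -0.5, -2.6]
grip_width: 0.386
grip_force: 35.2
```

```bash
python3 f.py
```

```text
[516.2  283.56  61.19] [-0.02  0.04 -1.7 ] [0.46 0.38 0.52] [ 0.04 -0.02 -0.02] 32.35
```

arm_command(
  increments=[
    {"dr": [0, 0, 0], "offset": [0, 0, 0.01], "hand": -1},
    {"dr": [0, 0, 0], "offset": [0, 0, 0.01], "hand": -1},
    {"dr": [0, 0, 0], "offset": [0, 0, 0], "hand": -1},
  ],
)

```text
time_s: 32.9
eef_pos: [516.0, 283.5, 58.5]
ee_rot: [0.0, 0.99, -0.142, -0.0]
force: [-0.8, 0.5, -1.7]
grip_width: 0.387
grip_force: 35.2
```

```bash
python3 f.py
```

```text
[516.21 283.55  58.79] [ 0.14  0.43 -1.1 ] [0.58 0.35 0.53] [ 0.01 -0.01  0.01] 32.9
```

arm_command(
  increments=[
    {"dr": [0, 0, 0], "offset": [0, 0, 0.01], "hand": -1},
    {"dr": [0, 0, 0], "offset": [0, 0, 0], "hand": -1},
  ],
)

```text
time_s: 33.35
eef_pos: [516.1, 283.5, 57.4]
ee_rot: [0.0, 0.99, -0.142, 0.0]
force: [0.4, -0.2, -1.3]
grip_width: 0.383
grip_force: 35.2
```

```bash
python3 f.py
```

```text
[516.2  283.55  57.59] [-0.16  0.31 -1.57] [0.71 0.3  0.4 ] [ 0.04 -0.    0.03] 33.35
```

arm_command(
  increments=[
    {"dr": [0, 0, 0], "offset": [0, 0, 0.01], "hand": -1},
    {"dr": [0, 0, 0], "offset": [0, 0, 0], "hand": -1},
  ],
)

```text
time_s: 33.8
eef_pos: [516.1, 283.5, 56.2]
ee_rot: [0.0, 0.99, -0.142, 0.0]
force: [-0.4, 0.0, -1.6]
grip_width: 0.382
grip_force: 35.2
```

```bash
python3 f.py
```

```text
[516.21 283.55  56.38] [-0.26 -0.05 -1.68] [0.56 0.41 0.55] [-0.02  0.06 -0.03] 33.8
```

arm_command(
  increments=[
    {"dr": [0, 0, 0], "offset": [0, 0, 0.01], "hand": -1},
    {"dr": [0, 0, 0], "offset": [0, 0, 0], "hand": -1},
  ],
)

```text
time_s: 34.25
eef_pos: [516.1, 283.5, 55.0]
ee_rot: [0.0, 0.99, -0.142, 0.0]
force: [1.2, -0.0, -1.5]
grip_width: 0.382
grip_force: 35.2
```

```bash
python3 f.py
```

```text
[516.2  283.56  55.19] [ 0.35  0.31 -1.57] [0.52 0.36 0.26] [-0.04  0.01  0.03] 34.25
```

arm_command(
  increments=[
    {"dr": [0, 0, 0], "offset": [0, 0, 0.01], "hand": -1},
    {"dr": [0, 0, 0], "offset": [0, 0, 0], "hand": -1},
  ],
)

```text
time_s: 34.7
eef_pos: [516.1, 283.5, 53.8]
ee_rot: [0.0, 0.99, -0.142, 0.0]
force: [0.2, -1.4, -1.8]
grip_width: 0.38
grip_force: 35.2
```

```bash
python3 f.py
```

```text
[516.19 283.55  53.99] [ 0.02 -0.32 -1.68] [0.35 0.64 0.34] [-0.07  0.04 -0.05] 34.7
```

arm_command(
  increments=[
    {"dr": [0, 0, 0], "offset": [0, 0, 0.01], "hand": -1},
    {"dr": [0, 0, 0], "offset": [0, 0, 0], "hand": -1},
  ],
)

```text
time_s: 35.15
eef_pos: [516.1, 283.5, 52.6]
ee_rot: [0.0, 0.99, -0.142, 0.0]
force: [0.4, -0.1, -1.5]
grip_width: 0.383
grip_force: 35.2
```

```bash
python3 f.py
```

```text
[516.19 283.54  52.79] [ 0.23 -0.26 -1.36] [0.18 0.29 0.37] [ 0.01  0.06 -0.01] 35.15
```

arm_command(
  increments=[
    {"dr": [0, 0, 0], "offset": [0, 0, 0.01], "hand": -1},
    {"dr": [0, 0, 0], "offset": [0, 0, 0], "hand": -1},
  ],
)

```text
time_s: 35.6
eef_pos: [516.3, 283.6, 51.7]
ee_rot: [-0.0, 0.99, -0.142, 0.0]
force: [0.6, -0.1, 0.5]
grip_width: 0.382
grip_force: 35.6
```

```bash
python3 f.py
```

```text
[516.29 283.61  51.7 ] [-0.02  0.24  0.55] [0.73 0.43 0.14] [ 0.    0.03 -0.02] 35.6
```

arm_command(
  increments=[
    {"dr": [0, 0, 0], "offset": [0, 0, 0.01], "hand": -1},
    {"dr": [0, 0, 0], "offset": [0, 0, 0], "hand": -1},
  ],
)

```text
time_s: 36.05
eef_pos: [516.2, 283.6, 50.3]
ee_rot: [-0.0, 0.99, -0.142, 0.0]
force: [0.8, 0.8, 0.9]
grip_width: 0.385
grip_force: 35.7
```

```bash
python3 f.py
```

```text
[516.25 283.61  50.42] [0.26 0.43 0.97] [0.47 0.38 0.61] [ 0.13 -0.07 -0.  ] 36.05
```

Contact came at TCP z ≈ 52 with the same springy ramp as the first pad, so it is cork and not the rim. Ease up, release, lift.

arm_command(
  increments=[
    {"dr": [0, 0, 0], "offset": [0, 0, -0.01], "hand": -1},
    {"dr": [0, 0, 0], "offset": [0, 0, 0], "hand": -1},
    {"dr": [0, 0, 0], "offset": [0, 0, 0], "hand": 0.06},
    {"dr": [0, 0, 0], "offset": [0, 0, 0], "hand": 0.06},
    {"dr": [0, 0, 0], "offset": [0, 0, 0], "hand": 0.06},
    {"dr": [0, 0, 0], "offset": [0, 0, 0], "hand": 0.06},
  ],
)

```text
time_s: 36.9
eef_pos: [516.1, 283.5, 51.5]
ee_rot: [0.0, 0.99, -0.142, 0.0]
force: [0.4, 0.8, 0.4]
grip_width: 0.531
grip_force: 0.0
```

arm_command(
  increments=[
    {"dr": [0, 0, 0], "offset": [0, 0, -0.05], "hand": 0.06},
    {"dr": [0, 0, 0], "offset": [0, 0, -0.1], "hand": 0.06},
    {"dr": [0, 0, 0], "offset": [0, 0, -0.2], "hand": 0.06},
    {"dr": [0, 0, 0], "offset": [0, 0, -0.3], "hand": 0.06},
    {"dr": [0, 0, 0], "offset": [0, 0, -0.4], "hand": 0.06},
    {"dr": [0, 0, 0], "offset": [-0.3, 0, -0.2], "hand": 0.06},
    {"dr": [0, 0, 0], "offset": [-0.3, 0, 0], "hand": 0.06},
    {"dr": [0, 0, 0], "offset": [0, 0, 0], "hand": 0.06},
  ],
)

```text
time_s: 37.7
eef_pos: [444.4, 305.1, 203.9]
ee_rot: [-0.001, 0.99, -0.141, 0.001]
force: [0.4, -0.5, 0.0]
grip_width: 0.528
grip_force: 0.0
```

```bash
python3 - <<'E'
from h import *
np.set_printoptions(precision=1,suppress=True)
S,i=shot('scene','s11');T,t=shot('top','t11');print(ctrl.sense()['eef_pos'],ctrl.sense()['force'])
a=cv2.resize(i[130:330,230:480],(500,400));b=cv2.resize(t[120:280,100:460],None,fx=1.6,fy=1.6)[:400,:300]
b=cv2.resize(t[150:275,105:260],(300,242));b=np.vstack([b,np.zeros((158,300,3),np.uint8)])
cv2.imwrite("pics/end.png",np.hstack([a,b]))
E
```

```text
[447.  304.  202.7] [-0.  -0.1  0.5]
```

View pics/end.png

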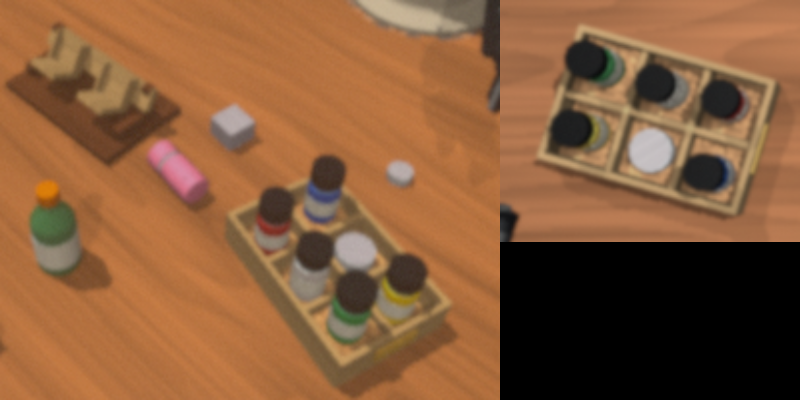

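The final picture shows the green jar (352,305) and the yellow jar (402,285) standing upright in the two cells. The tin, the other jars, the flux bottle and the block are undisturbed, and the gripper is clear.

```bash
python3 -c "
from rig import ctrl
print(ctrl.finish_job())"
```

```text
the job is handed in; nothing more can be done
None
```

Both spare jars now stand upright on their pads in the two vacant cells, green in the far one and yellow in the near one; nothing else was moved, and the job was handed in at about 38 s.

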